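# Packing the tilted vise

### The arm

A 6-joint arm with a two-finger parallel gripper is mounted at the origin on a cart in front of the work surface, level with it; the furniture and walls round the work are solid. World frame = base frame: x ahead of the robot, y to its left, z up, the work surface at z = 0. Lengths are in m, angles in rad, forces in N, time in s.
With the tool pointing down it reaches from about 0.25 to 0.725 m from the base axis. Payload 4 kg.
Tool frame: the origin (TCP) lies midway between the tips of the shut fingers; the grasp point (between the pads) lies bot.pinch_z behind it (bot.pinch_z is the distance from the TCP to the grasp point, in m); z points along the fingers, y is the direction in which the jaws open and shut (so a half turn about z gives the same grasp; the last joint's range is limited). The gripper opens to 85 mm and grips with 20 to 120 N. Pads are 22 mm wide; open, the fingers measure 114 mm over their backs; the gripper's body (76 mm by 85 mm) begins 54 mm behind the grasp point. The pads swing forward as they close: fully open they stand 13 mm farther back than shut.
Start: joints at [1.245, 0.241, 0.005, 1.335, 0, 1.571], TCP at [0.16, 0.474, 0.231] pointing down, gripper open.
Joint ranges: [-2.72, 2.72], [-1.05, 1.87], [-1.09, 1.28], [-1.99, 2.15], [-1.42, 1.44], [-3.14, 3.14]. Speed limits (rad/s): [2.79, 2.79, 3.14, 3.14, 3.14, 3.14].

### API

Orientations are given as a unit quaternion [x, y, z, w].
In Python, from workcell import bot gives the robot as it stands. The module is installed in compiled form; this text tells all that it offers.
- The arm moves only by the tool move_arm, never from a script. Its argument "series" is a list that holds one entry, the list of rows, each a list of 7 numbers: the shift along the world's x, y, z in cm, then the turn, a rotation vector about the world's x, y, z in degrees, then the opening, from 0 (shut) to 1 (fully open). A call has exactly 5 rows; each row shifts and turns the pose as measured when the row begins; what a row does not reach is not made up. A row lasts 1/10 s, in which the tool goes at most 50 mm and 8.59 degrees, less where a joint would pass 70% of its speed; a pose out of reach is approached as far as the arm can. A call with a gripper value outside its range is refused whole. The fingers move at their own pace and stop on an object; the grip force is fixed at half the most. Time passes only in rows, so rows that do not move let the fingers close, or fill a call up. It gives the time, the measured TCP pose, the force and the opening at its end, in the units of the state.
- bot.get_obs(): the state, without advancing time (a new reading comes with each control period).
- bot.camera(name): name is "side" or "top" or "wrist"; returns (picture, depth): 420x560x3 uint8, red, green, blue; 420x560 float32, m along the optical axis (not along the pixel's ray), 0 where there is no reading.
- bot.camera_info(name): a dict with "vfov" (degrees; the focal length in pixels is half the picture's height over the tangent of half this angle, whatever the lens; pixels are square), "cx", "cy" (the principal point, pixels), "k1" (the pictures are not rectified: a ray, as slopes to the right and down, at radius r is drawn at 1 + k1 r^2 times it, then the intrinsics apply), "cam_to_world" (4x4, takes a point from camera to world coordinates); the wrist camera has in their place "tool_from_camera" (4x4, takes a point from camera to tool coordinates, whose origin is the TCP and whose axes are the flange's). Camera axes: x right, y down, z forward; pixel columns grow to the right and rows downward; lengths in m; the calibration is good to about 2 mm. A picture is of the moment at which its call begins: read the wrist's pose just before it. camera_info takes no time and is no camera call.
- bot.job_done(): hands the job in, once; it reports no verdict.
Trained networks look in the newest picture that a camera, given by its name, has taken for a name from the list of things; names that differ only in an ending like _2 or _b are one class to them, and where a whole thing is asked for, a point or a joint stands for the part that bears it (a point fixed in the world has none). Each returns a list of dicts, best first, with "confidence" (0 to 1); they miss things now and then, are a little off and sometimes report something else, mostly with a low value. They report only what shows in the picture. A call takes as long as a camera call. They do not tell look-alikes from the thing itself.
- bot.find_in(camera, target): "at" ([x, y, z] in m, in world coordinates, good to about 4 mm: the middle of the surface that is visible of it).
The state is a dict: "clock": time; "joint_pos": joint angles; "joint_vel": joint speeds; "tau": joint torques, N m; "eef_pos": TCP position; "tool_rot": TCP orientation; "ft_force": force on the tool from outside, world axes, zero at the start; "ft_torque": the same for the moment, N m; "grip_width": finger opening in m.
Only numpy, scipy, OpenCV 4.12 (cv2) and the standard library are available. Lean on these libraries where they do the work, as an engineer would, in place of code of your own. Each camera call takes 0.05 s, during which the arm holds its last target.

### The job

The small vise is tilted for drilling and has the work block standing in only one end of its jaws, so it would close crooked. Take the wooden packing that is as thick as the work block (the middle thickness of the three in the tray) and push it into the free end of the jaws, square to the tilted bed, until the sprung ball clicks and its shoulders sit down on both jaws; then let go. Leave the other two packings standing in the tray.

Things in the scene. Friction and masses are not known exactly. Their poses are not given: they have to be found in the camera images.
- gap_mouth (a point): Target: centre of the free end of the 22 mm gap between the jaws of the grey, bolted-down drill vise, level with the jaw tops. z points out of the gap, square to the tilted bed (leans 25-36 deg to the robot); x across the gap, up the slope, to the fixed jaw; y along the jaws to the work block. Jaw faces at x = -11, +11 mm; bed floor at z = -45; free jaw end at y = -28; both jaw tops flat, at z = 0.
- work_top (a point): Centre of the top of the light wooden work block standing in the other end of the jaws, fixed: 20 mm thick (x), 30 mm wide (y), its top 15 mm above the jaw tops, its near side 48 mm from gap_mouth along y. Axes as gap_mouth. Nothing else stands above the jaw tops.
- vise_bed (a joint): Tilt of the vise's bed (rad, 0 level; positive raises the far end, so that the gap leans towards the robot). Locked: it does not give.
- detent_ball (a joint): Travel (m) of the 10 mm sprung steel ball in the fixed jaw's face, 27 mm below gap_mouth: 0 is fully out, 3.5 mm proud of the face; about 0.0015 with a packing's flat face on it. It presses with 4 to 14 N, so pushing the packing past it takes about 3 to 12 N along the gap; over the last 4 mm before full depth it springs into the packing's groove.
- middle_packing_mid (a point): Centre (half-way up) of the packing to use: dark hardwood block standing in the tray, nose down, 20 mm thick (x), 44 wide (y), 92 tall (z), 120 g. 8 x 8 mm battens across both broad faces are its shoulders: underside 4 mm below, top 4 mm above this centre; plain grip above them. Nose has 4 mm chamfers; a ball groove on both faces, so either way round fits. Seated: centre 4 mm outside gap_mouth along z.
- thin_packing_mid (a point): Centre of the packing of the same shape that is 14 mm thick, too thin: not to be used.
- thick_packing_mid (a point): Centre of the packing of the same shape that is 26 mm thick, too thick for the gap: not to be used.
- tray: Shallow plywood tray 92 x 226 mm, rim 18 mm high, floor 6 mm thick, fixed; the three packings stand in a row along its long side (its y), about 72 mm apart, in any order. Origin: centre of its underside on the bench.
Not all that is in view belongs to the job. Leave any blue or green look-alike of the part that bears middle_packing_mid alone.

How it is judged:
By the outcome, as a careful person would: the job done as asked, in the order asked, and still so for the second after the job is handed in, with the robot touching nothing.
It also fails if it takes over 42 s, if anything falls off the work surface, if the arm or the gripper's body presses on something with over 40 N, if the wrist force passes 120 N, or if a joint passes its speed limit or range.

## Working session

There is one attempt and no reset: what is moved stays moved. The work goes in short steps, Python scripts to look and compute and a tool call to move; the robot and the scene stay as the last step left them, time stands still between calls to the robot, and variables do not carry over. Pictures are saved under pics/ and viewed, and the job is handed in when it is done.

Besides the shell and the picture viewer there is one more tool, called after "Emit:" as name(argument=value, ...) on one line, values as JSON. move_arm: Moves the arm, as the interface text tells. Its arguments: {"type":"object","properties":{"series":{"type":"array","items":{"type":"array","items":{"type":"array","items":{"type":"number"}}}}},"required":["series"]}

```bash
mkdir -p pics
cat > h.py <<'E'
import numpy as np, cv2, json
from workcell import bot
from scipy.spatial.transform import Rotation as R
def shot(cam,name):
    o=bot.get_obs(); p,d=bot.camera(cam); cv2.imwrite(f'pics/{name}.png',p[:,:,::-1]); np.savez(f'pics/{name}.npz',d=d,pos=o['eef_pos'],rot=o['tool_rot'],p=p)
    return p,d,o
def T(cam,o):
    i=bot.camera_info(cam)
    if cam!='wrist': return np.array(i['cam_to_world'])
    M=np.eye(4); M[:3,:3]=R.from_quat(o['tool_rot']).as_matrix(); M[:3,3]=o['eef_pos']
    return M@np.array(i['tool_from_camera'])
def cloud(cam,d,o):
    i=bot.camera_info(cam); f=210/np.tan(np.radians(i['vfov'])/2)
    K=np.array([[f,0,i['cx']],[0,f,i['cy']],[0,0,1.]])
    v,u=np.mgrid[0:420,0:560]
    q=cv2.undistortPoints(np.stack([u,v],-1).reshape(-1,1,2).astype(float),K,np.array([i['k1'],0,0,0.])).reshape(420,560,2)
    P=np.concatenate([q*d[...,None],d[...,None]],-1)
    M=T(cam,o); W=P@M[:3,:3].T+M[:3,3]; W[d==0]=np.nan
    return W
E
python3 - <<'E'
from h import *
print(bot.get_obs(),bot.pinch_z)
for c in ['side','top','wrist']:
    p,d,o=shot(c,c+'0'); print(c,bot.camera_info(c)['vfov'],bot.camera_info(c)['k1'])
    for t in ['gap_mouth','work_top','middle_packing_mid','tray','vise_bed']:
        if c!='wrist' or t=='x':
            print(t,[(np.round(r['at'],3).tolist(),round(r['confidence'],2)) for r in bot.find_in(c,t)])
print(bot.get_obs()['clock'])
E
```

```text
{'clock': 0.0, 'joint_pos': array([1.24501000e+00, 2.41439672e-01, 3.72990410e-03, 1.33522574e+00,
       8.52398299e-07, 1.57078419e+00]), 'joint_vel': array([ 1.01848347e-03,  6.60231719e-04,  6.33695755e-04, -4.64318727e-04,
       -8.18399081e-04, -3.68985796e-05]), 'tau': array([-1.08298129e-03, -3.72322547e+01,  2.52404666e+01,  1.69436488e-02,
       -1.40981783e-04,  6.34673071e-06]), 'eef_pos': array([0.15982173, 0.47309307, 0.23040182]), 'tool_rot': array([ 1.62167664e-01,  9.86762639e-01, -1.05536218e-03, -1.73886600e-04]), 'ft_force': array([0.46305489, 0.0667819 , 0.23916656]), 'ft_torque': array([ 0.00792769, -0.03138007, -0.01379361]), 'grip_width': 0.08552755874262939} 0.0187
side 45.70627680312933 -0.04458330799459308
gap_mouth [([0.509, -0.175, 0.127], 0.67)]
work_top [([0.509, -0.181, 0.124], 0.91)]
middle_packing_mid [([0.523, -0.321, 0.058], 0.85), ([0.38, 0.205, 0.064], 0.78), ([0.497, 0.083, 0.057], 0.57), ([0.378, 0.081, 0.055], 0.56)]
tray [([0.493, 0.139, 0.004], 0.6)]
vise_bed [([0.509, -0.178, 0.123], 0.83)]
top 50.092734594640866 -0.09324029380298153
gap_mouth [([0.507, -0.156, 0.139], 0.65), ([0.49, 0.098, 0.096], 0.15)]
work_top [([0.506, -0.154, 0.134], 0.72), ([0.494, 0.1, 0.097], 0.32)]
middle_packing_mid [([0.522, -0.29, 0.079], 0.97), ([0.49, 0.096, 0.098], 0.57), ([0.381, 0.096, 0.088], 0.57)]
tray [([0.495, 0.162, 0.009], 0.91)]
vise_bed [([0.51, -0.155, 0.137], 0.9)]
wrist 68.20440067399974 0.0073737079071538045
0.65
```

View pics/side0.png

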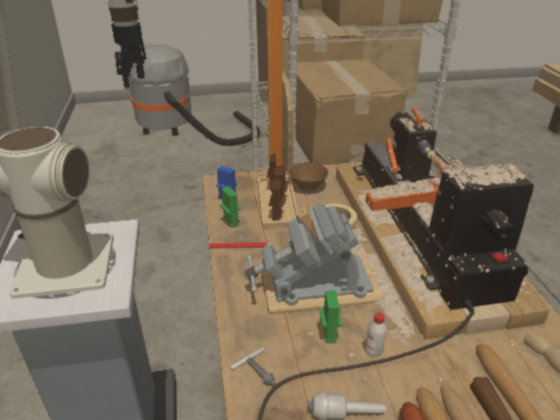

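View pics/top0.png

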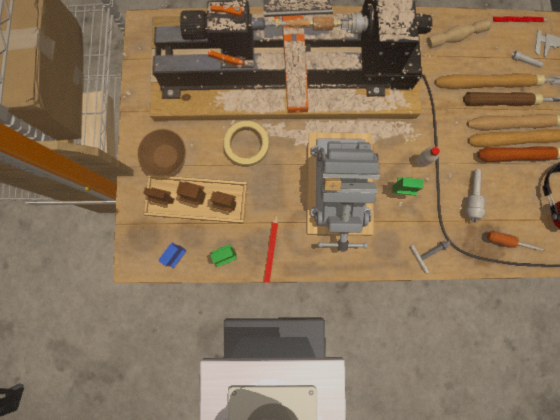

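View pics/wrist0.png

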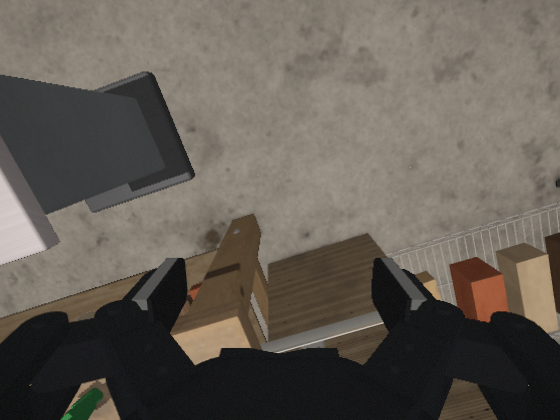

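The side view shows the tilted vise near (320,255), the tray by the post at (275,200), and blue and green decoys. The top view shows the tray with three dark packings at (158,197), (191,193) and (224,201), and the vise at (345,190). Next I'll measure these with depth.

Run:
```python
from h import *
z=np.load('pics/top0.npz'); W=cloud('top',z['d'],None); p=z['p']
im=np.hstack([cv2.resize(p[170:230,135:255,::-1],None,fx=3.3,fy=3.3,interpolation=2),cv2.resize(p[125:250,295:390,::-1],(300,396),interpolation=2)[:198*1]if 0 else cv2.resize(p[130:230,295:395,::-1],(198,198))])
cv2.imwrite('pics/z1.png',cv2.resize(p[170:230,135:255,::-1],None,fx=6,fy=6,interpolation=cv2.INTER_CUBIC))
cv2.imwrite('pics/z2.png',cv2.resize(p[125:245,295:395,::-1],None,fx=5,fy=5,interpolation=cv2.INTER_CUBIC))
print(bot.camera_info('top')['cam_to_world'])
# tall points in tray
m=(W[...,2]>0.07)&(W[...,1]>0.1)&(W[...,1]<0.4)&(W[...,0]>0.4)&(W[...,0]<0.6)&(W[...,2]<.12)
n,l,s,c=cv2.connectedComponentsWithStats(m.astype(np.uint8))
for i in range(1,n):
    if s[i,4]>8:
        Q=W[l==i]; print(s[i],Q.mean(0).round(4),cv2.minAreaRect((Q[:,:2]*1000).astype(np.float32)),np.percentile(Q[:,2],[5,50,95]).round(4))
        for v in range(s[i,1],s[i,1]+s[i,3]): pass
m=(abs(W[...,1]+.155)<.15)&(W[...,0]>0.3)&(W[...,0]<0.65)&(W[...,2]>.02)
Q=W[m]; print(Q.min(0),Q.max(0))
ys=range(135,235,4)
for v in ys: print(v,[tuple((W[v,u]*1000).astype(int)) if np.isfinite(W[v,u,0]) else 0 for u in (320,330,345,355,370)])
```

```text
[[-0.0100603  -0.99070513  0.1356545   0.3556851 ]
 [-0.99993193  0.01076895  0.00449111 -0.01222041]
 [-0.00591022 -0.13560008 -0.99074603  1.01213609]
 [ 0.          0.          0.          1.        ]]
[ 82 158  41  33 417] [0.553  0.3612 0.0951] ((547.5039672851562, 352.68609619140625), (51.0037956237793, 78.59991455078125), 12.91319465637207) [0.072  0.096  0.1177]
[176 181  25  19 305] [0.5129 0.169  0.0955] ((514.1923828125, 170.76104736328125), (42.866973876953125, 26.236549377441406), 72.82368469238281) [0.0765 0.0979 0.1007]
[143 187  25  13 186] [0.5073 0.2392 0.0946] ((508.4765319824219, 241.65798950195312), (45.764007568359375, 14.488354682922363), 74.8587875366211) [0.0754 0.0974 0.1007]
[210 191  12  14 125] [0.4967 0.1112 0.0967] ((497.958740234375, 110.380615234375), (25.169034957885742, 20.479351043701172), 74.60664367675781) [0.0845 0.0977 0.1004]
[ 0.38543176 -0.30493877  0.02002932] [ 0.6431623  -0.08775314  0.17561323]
135 [(np.int64(652), np.int64(-115), np.int64(13)), (np.int64(653), np.int64(-139), np.int64(9)), (np.int64(652), np.int64(-173), np.int64(11)), 
[... 5215 characters left out ...]
, np.int64(-106), np.int64(49)), (np.int64(441), np.int64(-123), np.int64(92)), (np.int64(441), np.int64(-154), np.int64(90)), (np.int64(441), np.int64(-175), np.int64(89)), (np.int64(448), np.int64(-222), np.int64(12))]
227 [(np.int64(440), np.int64(-110), np.int64(13)), (np.int64(433), np.int64(-123), np.int64(91)), (np.int64(433), np.int64(-154), np.int64(91)), (np.int64(433), np.int64(-174), np.int64(91)), (np.int64(439), np.int64(-221), np.int64(15))]
231 [(np.int64(431), np.int64(-110), np.int64(10)), (np.int64(425), np.int64(-123), np.int64(86)), (np.int64(425), np.int64(-154), np.int64(87)), (np.int64(425), np.int64(-175), np.int64(87)), (np.int64(430), np.int64(-222), np.int64(10))]
```

```bash
ls pics
```

```text
side0.npz
side0.png
top0.npz
top0.png
wrist0.npz
wrist0.png
z1.png
z2.png
```

View pics/z1.png

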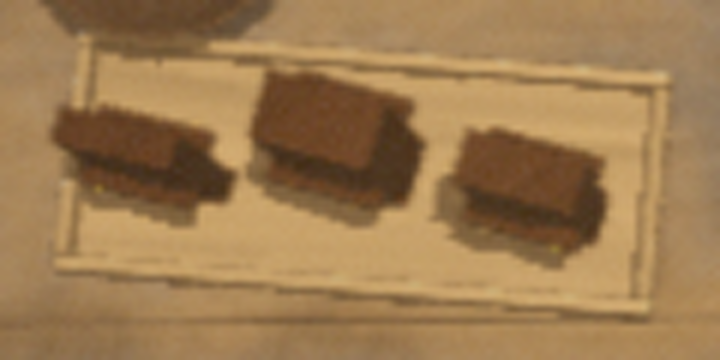

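View pics/z2.png

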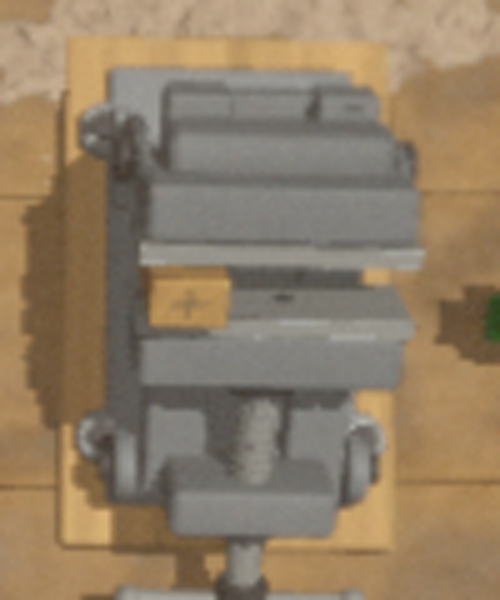

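Run:
```python
from h import *
o=bot.get_obs(); print(bot.camera_info('wrist')['tool_from_camera'].round(4).tolist() if hasattr(bot.camera_info('wrist')['tool_from_camera'],'round') else bot.camera_info('wrist'))
print(R.from_quat(o['tool_rot']).as_matrix().round(3)); print(T('wrist',o).round(3))
z=np.load('pics/top0.npz'); W=cloud('top',z['d'],None)
m=(W[...,2]>0.09)&(W[...,1]>0.05)&(W[...,1]<0.15)&(W[...,0]>0.4)&(W[...,0]<0.6)&(W[...,2]<.12)
Q=W[m]; print(m.sum(),Q.mean(0),cv2.minAreaRect((Q[:,:2]*1000).astype(np.float32)))
# jaw tops plane fit
for (v0,v1) in ((163,173),(192,200)):
    Q=W[v0:v1,328:374].reshape(-1,3); A=np.c_[Q[:,:2],np.ones(len(Q))]; c=np.linalg.lstsq(A,Q[:,2],rcond=None)[0]; print(c,np.degrees(np.arctan(c[0])), (A@c-Q[:,2]).std())
```

```text
[[0.0003, -0.9637, -0.2669, 0.0667], [1.0, 0.0006, -0.0012, -0.0006], [0.0014, -0.2669, 0.9637, -0.1414], [0.0, 0.0, 0.0, 1.0]]
[[-0.947  0.32   0.   ]
 [ 0.32   0.947  0.   ]
 [-0.     0.    -1.   ]]
[[ 0.32   0.913  0.252  0.097]
 [ 0.947 -0.308 -0.087  0.495]
 [-0.001  0.267 -0.964  0.373]
 [ 0.     0.     0.     1.   ]]
223 [0.49540253 0.10240303 0.09771688] ((499.48883056640625, 115.69456481933594), (74.54910278320312, 20.839778900146484), 72.88619995117188)
 ** On entry to DLASCL parameter number  4 had an illegal value
 ** On entry to DLASCL parameter number  4 had an illegal valueTraceback (most recent call last):
  File "<stdin>", line 9, in <module>
    x, resids, rank, s = _umath_linalg.lstsq(a, b, rcond,
                         ~~~~~~~~~~~~~~~~~~~^^^^^^^^^^^^^
                                             signature=signature)
                                             ^^^^^^^^^^^^^^^^^^^^
    raise LinAlgError("SVD did not converge in Linear Least Squares")
numpy.linalg.LinAlgError: SVD did not converge in Linear Least Squares
```

Emit:
move_arm(series=[[[1.9,-4.2,1.0,0,0,-7.5,1],[1.9,-4.2,1.0,0,0,-7.5,1],[1.9,-4.2,1.0,0,0,-7.5,1],[1.9,-4.2,0.5,0,0,-7.5,1],[1.9,-4.2,0.5,0,0,-7.5,1]]])

```text
clock: 1.15
eef_pos: [0.2551, 0.2616, 0.2703]
tool_rot: [0.477, 0.879, -0.0, -0.0]
ft_force: [0.8, 0.1, -0.4]
grip_width: 0.0852
```

Emit:
move_arm(series=[[[2.2,-4.2,0,0,0,-7.5,1],[2.2,-4.2,0,0,0,-7.5,1],[2.2,-4.2,0,0,0,-7.5,1],[2.2,-4.2,0,0,0,-7.5,1],[2.2,-4.2,0,0,0,-7.5,1]]])

```text
clock: 1.65
eef_pos: [0.3679, 0.0432, 0.2734]
tool_rot: [0.742, 0.67, 0.004, 0.003]
ft_force: [0.9, 1.9, 0.2]
grip_width: 0.0855
```

Emit:
move_arm(series=[[[1.3,-4.7,0,0,-6,1,1],[1.3,-4.7,0,0,-6,1,1],[1.3,-4.7,0,0,-6,1,1],[1.3,-4.7,0,0,-6,1,1],[1.3,-4.7,0,0,-6,1,1]]])

```text
clock: 2.15
eef_pos: [0.4373, -0.1969, 0.2763]
tool_rot: [0.683, 0.677, 0.202, 0.187]
ft_force: [1.8, 0.6, -0.2]
grip_width: 0.0853
```

Run:
```python
from h import *
o=bot.get_obs(); print(o['eef_pos'],R.from_quat(o['tool_rot']).as_matrix().round(3),o['joint_pos'].round(2))
p,d,o=shot('wrist','w1')
```

```text
[ 0.43734506 -0.19693018  0.27629906] [[ 0.002  0.849  0.528]
 [ 1.    -0.014  0.018]
 [ 0.023  0.528 -0.849]] [-0.63 -0.16 -0.45  0.83  0.33  1.03]
```

View pics/w1.png

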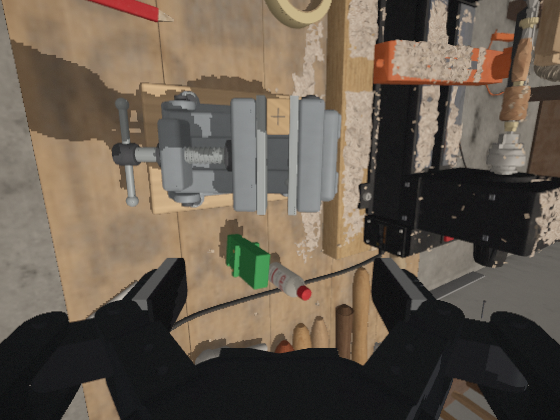

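The wrist view shows the jaws spanning rows 97–213, with the gap at columns 267–289 and the work block top at (278,117). Next I'll fit the gap frame.

Run:
```python
from h import *
z=np.load('pics/w1.npz'); o=dict(eef_pos=z['pos'],tool_rot=z['rot']); W=cloud('wrist',z['d'],o); p=z['p']
cv2.imwrite('pics/z3.png',cv2.resize(p[85:225,215:345,::-1],None,fx=4,fy=4,interpolation=cv2.INTER_CUBIC))
for v in (110,118,140,165,190,205): print(v,[tuple((W[v,u]*1000).round().astype(int).tolist()) for u in range(232,328,5)])
```

```text
110 [(482, -116, 126), (486, -116, 129), (489, -116, 132), (493, -116, 135), (497, -116, 136), (500, -116, 140), (504, -116, 142), (500, -117, 158), (504, -117, 160), (508, -117, 162), (511, -117, 164), (515, -117, 167), (527, -116, 157), (531, -116, 158), (535, -117, 161), (538, -117, 163), (543, -117, 165), (547, -117, 167), (550, -117, 170), (565, -116, 160)]
118 [(482, -123, 125), (486, -123, 128), (489, -123, 132), (493, -123, 134), (496, -123, 137), (500, -123, 140), (504, -123, 142), (499, -124, 159), (504, -124, 159), (508, -124, 162), (511, -124, 164), (515, -124, 167), (527, -123, 156), (530, -123, 159), (535, -123, 161), (539, -123, 162), (543, -124, 165), (547, -124, 167), (551, -124, 170), (563, -123, 162)]
140 [(481, -142, 126), (485, -142, 129), (488, -142, 131), (491, -142, 135), (496, -142, 136), (500, -142, 139), (503, -142, 142), (535, -144, 95), (540, -144, 98), (544, -144, 101), (549, -144, 105), (554, -145, 107), (526, -143, 157), (530, -143, 160), (534, -143, 162), (539, -143, 164), (543, -143, 165), (546, -143, 169), (552, -143, 169), (563, -144, 163)]
165 [(4
[... 487 characters left out ...]
(528, -197, 106), (533, -198, 108), (538, -198, 110), (542, -198, 115), (547, -198, 117), (526, -189, 157), (532, -190, 158), (535, -189, 161), (538, -189, 165), (543, -189, 167), (546, -189, 171), (560, -193, 160), (563, -192, 165)]
205 [(527, -234, 9), (481, -203, 129), (485, -203, 131), (489, -203, 135), (494, -203, 136), (498, -203, 139), (501, -203, 143), (588, -244, -2), (596, -245, -1), (606, -247, -1), (615, -248, -2), (536, -210, 134), (526, -204, 158), (531, -204, 158), (-9223372036854775808, -9223372036854775808, -9223372036854775808), (538, -204, 165), (543, -204, 167), (547, -204, 169), (695, -259, -1), (696, -257, 11)]<stdin>:4: RuntimeWarning: invalid value encountered in cast
```

View pics/z3.png

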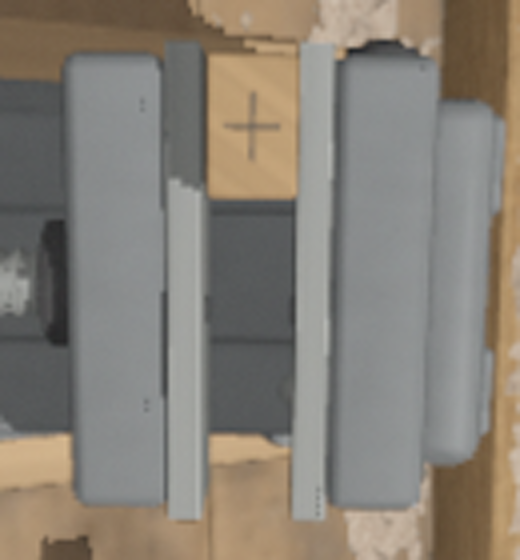

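```bash
cat > gap.py <<'E'
from h import *
z=np.load('pics/w1.npz'); o=dict(eef_pos=z['pos'],tool_rot=z['rot']); W=cloud('wrist',z['d'],o); p=z['p']
Q=np.concatenate([W[108:208,u].reshape(-1,3) for u in list(range(240,265))+list(range(292,318))]); Q=Q[np.isfinite(Q[:,0])]
c=Q.mean(0); n=None; S=Q
for k in range(6):
    c=S.mean(0); n=np.linalg.svd(S-c)[2][2]; n*=np.sign(n[2]); r=(Q-c)@n; S=Q[abs(r)<(.006 if k<3 else .002)]
print('n',n,'tilt',np.degrees(np.arcsin(-n[0])),len(S)/len(Q),r[abs(r)<.002].std())
i=bot.camera_info('wrist'); f=210/np.tan(np.radians(i['vfov'])/2); K=np.array([[f,0,i['cx']],[0,f,i['cy']],[0,0,1.]])
M=T('wrist',o)
def onplane(u,v,off=0):
    q=cv2.undistortPoints(np.array([[[u,v]]],float),K,np.array([i['k1'],0,0,0.])).ravel()
    d=M[:3,:3]@np.array([q[0],q[1],1]); s=((c+off*n-M[:3,3])@n)/(d@n); return M[:3,3]+s*d
Z=lambda x,y:(215+(x+.5)/4-.5,85+(y+.5)/4-.5)
E
python3 - <<'E'
from gap import *
P={k:onplane(*Z(*v)) for k,v in dict(nt=(205,45),nb=(205,518),ft=(302,45),fb=(293,518)).items()}
for k in P: print(k,P[k].round(4))
for a,b in (('nt','nb'),('ft','fb')): dd=P[a]-P[b]; print(dd/np.linalg.norm(dd),np.linalg.norm(dd))
print(np.linalg.norm(P['nt']-P['ft']),np.linalg.norm(P['nb']-P['fb']))
w=onplane(*Z(252,127),.015); print('work',w)
for a in ((207,54),(297,54),(207,198),(297,198)): print(onplane(*Z(*a),.015).round(4))
print(W[117,278], (W[112:125,272:286].reshape(-1,3)-c)@n.T)
E
```

```text
n [-0.53952484  0.01452951  0.84184431] tilt 32.651298674700584 0.9433628318584071 0.0008475278242184961
nt [ 0.5079 -0.1041  0.1432]
nb [ 0.5049 -0.2128  0.1432]
ft [ 0.526  -0.1044  0.1548]
fb [ 0.5229 -0.213   0.1547]
[2.72958579e-02 9.99627370e-01 2.40772625e-04] 0.10873279451484963
[0.02851385 0.99959288 0.00102196] 0.1086202354286994
0.021570970932551684 0.021415006280161096
work [ 0.50842805 -0.12227915  0.16170078]
[ 0.5007 -0.1074  0.1565]
[ 0.5167 -0.1076  0.1668]
[ 0.4999 -0.1369  0.1565]
[ 0.5164 -0.1372  0.167 ]
[ 0.50825402 -0.12282623  0.16257929] [0.01490619 0.01686863 0.01613651 0.01566214 0.01609236 0.01648989
 0.01623596 0.01535169 0.01607703 0.01570067 0.01634299 0.01608664
 0.01502013 0.01525278 0.0154332  0.01598382 0.01491735 0.01440303
 0.01563882 0.01586936 0.01522188 0.01597626 0.01518023 0.01538162
 0.01639824 0.01580212 0.01643171 0.01597961 0.01614698 0.0163386
 0.016811   0.01563639 0.01593377 0.01535473 0.0160669  0.0157544
 0.01537065 0.01658734 0.0162842  0.01576941 0.01604004 0.01607201
 0.01612749 0.01612659 0.01499878 0.0160149  0.01733629 0.015863
[... 797 characters left out ...]
.0145557
 0.01559387 0.01524299 0.01635661 0.01735993 0.01578977 0.01669942
 0.01611649 0.01572682 0.01556247 0.01502312 0.01740527 0.01525636
 0.01566263 0.01545027 0.01526976 0.0169105  0.01504685 0.01534005
 0.01647409 0.01693204 0.01590995 0.01604598 0.01550616 0.016249
 0.01543862 0.01686208 0.01644156 0.01487834 0.01592635 0.01536243
 0.01623241 0.01566174 0.01554694 0.01545025 0.01530814 0.01599268
 0.01665802 0.01536253 0.01606436 0.01575948 0.01532773 0.01616202
 0.01617464 0.01610173 0.01606977 0.01477892 0.0158187  0.01638964
 0.01529923 0.01605843 0.01594882 0.01459694 0.01588278 0.01650033
 0.01630668 0.0159789  0.01600965 0.01535941 0.01652549 0.01584281
 0.01467691 0.0161734 ]
```

Emit:
move_arm(series=[[[1.2,4.8,0,0,6.4,-3,1],[1.2,4.8,0,0,6.4,-3,1],[1.2,4.8,-1,0,6.4,-3,1],[1.2,4.8,-1,0,6.4,-3,1],[1.2,4.8,-1,0,6.4,-3,1]]])

```text
clock: 2.7
eef_pos: [0.4883, 0.0163, 0.2479]
tool_rot: [0.814, 0.579, -0.038, 0.031]
ft_force: [1.6, -0.9, 0.3]
grip_width: 0.0853
```

Run:
```python
from h import *
p,d,o=shot('wrist','w2')
print(o['eef_pos'],R.from_quat(o['tool_rot']).as_matrix().round(3),o['joint_pos'].round(2))
```

```text
[0.48827813 0.01633821 0.24788501] [[ 0.326  0.945 -0.026]
 [ 0.94  -0.327 -0.093]
 [-0.097  0.006 -0.995]] [ 0.09  0.24  0.04  1.41 -0.09  2.  ]
```

View pics/w2.png

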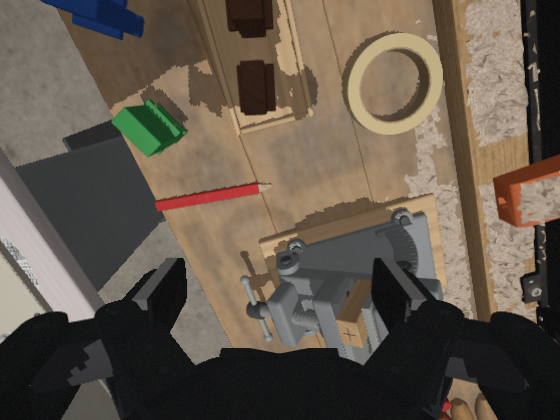

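Emit:
move_arm(series=[[[0.2,3,0,2.6,-0.7,1.5,1],[0.2,3,0,2.7,-0.8,1,1],[0,0,0,0,0,0,1],[0,0,0,0,0,0,1],[0,0,0,0,0,0,1]]])

```text
clock: 3.25
eef_pos: [0.4976, 0.0903, 0.2305]
tool_rot: [0.796, 0.605, -0.011, -0.009]
ft_force: [0.2, 0.0, -0.2]
grip_width: 0.0854
```

Run:
```python
from h import *
p,d,o=shot('wrist','w3')
print(o['eef_pos'],R.from_quat(o['tool_rot']).as_matrix().round(3),o['joint_pos'].round(2))
W=cloud('wrist',d,o)
m=(W[...,2]>.092)&(W[...,2]<.108)&(W[...,0]<.6)&(W[...,0]>.42)
n,l,s,c=cv2.connectedComponentsWithStats(m.astype(np.uint8))
for i in range(1,n):
    if s[i,4]>60:
        Q=W[l==i]; print(s[i],c[i],Q.mean(0).round(4),cv2.minAreaRect((Q[:,:2]*1000).astype(np.float32)),np.median(Q[:,2]))
print([(np.round(r['at'],3).tolist(),round(r['confidence'],2)) for r in bot.find_in('wrist','middle_packing_mid')])
```

```text
[0.49763928 0.09025729 0.23046601] [[ 0.267  0.963 -0.028]
 [ 0.964 -0.267  0.001]
 [-0.006 -0.027 -1.   ]] [0.18 0.27 0.05 1.37 0.01 2.02]
[236   0  20  46 821] [245.58952497  22.26309379] [0.5076 0.2349 0.0965] ((507.3492431640625, 235.289306640625), (31.645248413085938, 14.191603660583496), 75.72897338867188) 0.09658676575858621
[ 261   76   32   55 1707] [276.12478032 102.8248389 ] [0.5146 0.1707 0.0969] ((514.5333251953125, 170.34799194335938), (43.54281997680664, 25.932302474975586), 73.7510757446289) 0.09687606248119512
[ 266  164   23   48 1061] [276.83411876 187.43449576] [0.4958 0.1009 0.0968] ((495.65985107421875, 100.24423217773438), (43.525184631347656, 19.95205307006836), 73.88082122802734) 0.09688765887526907
[([0.496, 0.104, 0.096], 0.95), ([0.392, 0.205, 0.082], 0.9), ([0.387, 0.103, 0.079], 0.62)]
```

View pics/w3.png

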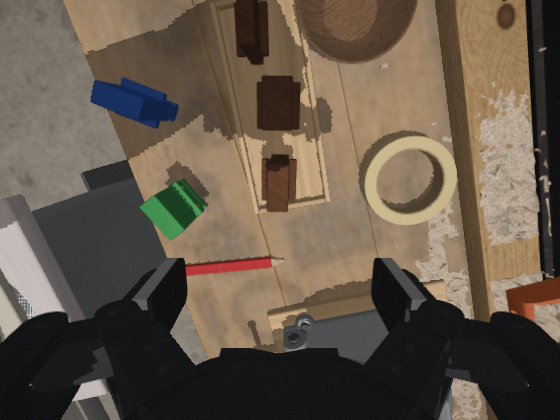

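Emit:
move_arm(series=[[[-0.2,1.0,-3,0,-1.6,-0.5,1],[0,0,-4,0,0,0,1],[0,0,-4,0,0,0,1],[0,0,-3,0,0,0,1],[0,0,0,0,0,0,1]]])

```text
clock: 3.85
eef_pos: [0.4979, 0.0958, 0.0927]
tool_rot: [0.801, 0.598, 0.007, 0.004]
ft_force: [-1.1, 0.2, 0.6]
grip_width: 0.0854
```

Run:
```python
from h import *
o=bot.get_obs()
print(o['eef_pos'],R.from_quat(o['tool_rot']).as_matrix().round(3))
```

```text
[0.49787496 0.09577662 0.09270437] [[ 0.284  0.959  0.015]
 [ 0.959 -0.284  0.002]
 [ 0.007  0.014 -1.   ]]
```

Emit:
move_arm(series=[[[-0.2,0.4,-1.6,0,0.8,0.4,1],[0,0,-1.6,0,0,0,1],[0,0,0,0,0,0,1],[0,0,0,0,0,0,1],[0,0,0,0,0,0,1]]])

```text
clock: 4.35
eef_pos: [0.5006, 0.0996, 0.0654]
tool_rot: [0.8, 0.6, 0.005, 0.001]
ft_force: [0.6, 1.3, 0.7]
grip_width: 0.0852
```

Run:
```python
from h import *
o=bot.get_obs()
print(o['eef_pos'],R.from_quat(o['tool_rot']).as_matrix().round(3))
shot('wrist','w4')
```

```text
[0.50059292 0.09955072 0.0654463 ] [[ 0.279  0.96   0.01 ]
 [ 0.96  -0.279  0.004]
 [ 0.007  0.008 -1.   ]]
```

View pics/w4.png

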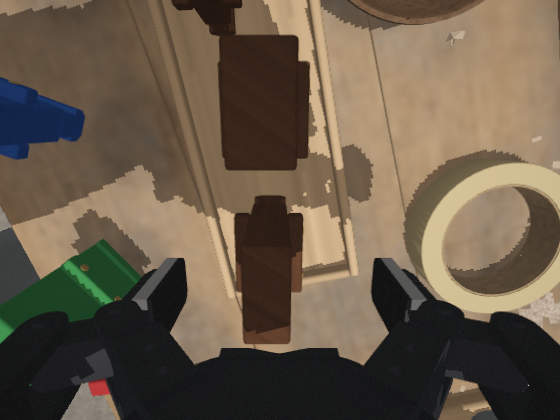

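Emit:
move_arm(series=[[[-0.45,0.1,-0.5,0,0.5,0,1],[0,0,0,0,0,0,1],[0,0,0,0,0,0,0.5],[0,0,0,0,0,0,0.35],[0,0,0,0,0,0,0.35]]])

```text
clock: 4.9
eef_pos: [0.4974, 0.1011, 0.0624]
tool_rot: [0.8, 0.6, 0.004, -0.001]
ft_force: [0.1, 0.7, 0.4]
grip_width: 0.0442
```

Run:
```python
from h import *
o=bot.get_obs()
print(o['eef_pos'],R.from_quat(o['tool_rot']).as_matrix().round(3),o['grip_width'])
shot('wrist','w5')
```

```text
[0.49742629 0.1011363  0.0624114 ] [[ 0.279  0.96   0.005]
 [ 0.96  -0.279  0.005]
 [ 0.007  0.003 -1.   ]] 0.04415609349297384
```

View pics/w5.png

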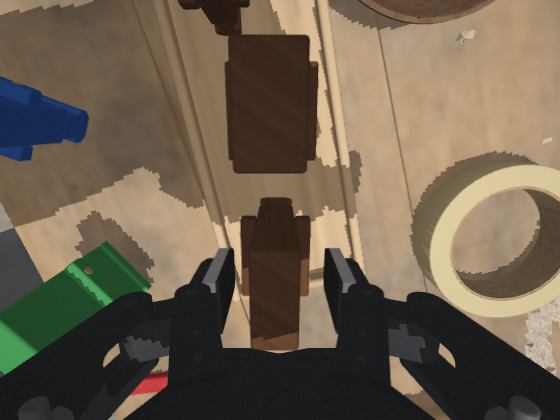

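Emit:
move_arm(series=[[[-0.25,0,-0.2,0,0.3,0,0.35],[0,0,0,0,0,0,0.0],[0,0,0,0,0,0,0],[0,0,0,0,0,0,0],[0,0,0,0,0,0,0]]])

```text
clock: 5.45
eef_pos: [0.4947, 0.1011, 0.0603]
tool_rot: [0.8, 0.6, 0.001, -0.002]
ft_force: [0.0, 0.2, 0.8]
grip_width: 0.0194
```

Run:
```python
from h import *
o=bot.get_obs()
print(o['eef_pos'],R.from_quat(o['tool_rot']).as_matrix().round(3),o['grip_width'],o['ft_force'],o['ft_torque'])
shot('wrist','w6')
```

```text
[0.49466866 0.10107356 0.06025856] [[ 0.279  0.96  -0.001]
 [ 0.96  -0.279  0.005]
 [ 0.005 -0.002 -1.   ]] 0.019424976137153084 [0.02327141 0.23680519 0.81701574] [0.0274525  0.02155542 0.00208584]
```

View pics/w6.png

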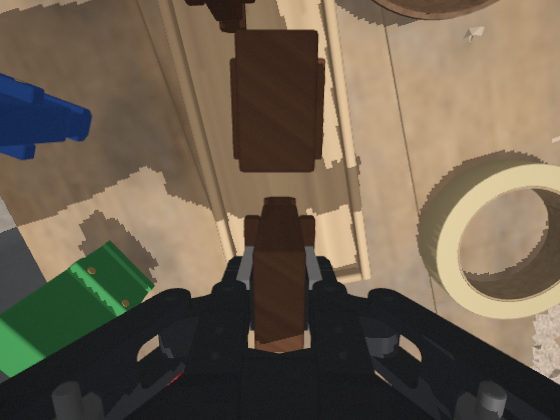

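Emit:
move_arm(series=[[[0,0,3,0,0,0,0],[0,0,4.5,0,0,0,0],[0,0,4.5,0,0,0,0],[0,0,4.5,0,0,0,0],[0,-2,3,0,0,2,0]]])

```text
clock: 6.0
eef_pos: [0.4868, 0.0807, 0.2539]
tool_rot: [0.788, 0.616, -0.007, -0.007]
ft_force: [1.3, -0.3, -0.4]
grip_width: 0.0193
```

Emit:
move_arm(series=[[[-0.6,-4,2,0,-6,2.5,0],[-0.6,-4.5,1,0,-6,2.5,0],[-0.6,-4.5,0,0,-6,2.5,0],[-0.6,-4.5,0,0,-6,2.5,0],[-0.6,-4.5,0,0,-6,2.5,0]]])

```text
clock: 6.5
eef_pos: [0.4628, -0.1417, 0.2904]
tool_rot: [0.681, 0.683, 0.204, 0.166]
ft_force: [0.4, -0.9, -1.4]
grip_width: 0.0193
```

```bash
cat > tgt.py <<'E'
from h import *
n=np.array([-.5395,.01453,.8418]); n/=np.linalg.norm(n)
y=np.array([.028,.9996,.0006]); y-=n*(y@n); y/=np.linalg.norm(y); x=np.cross(y,n)
G=np.array([.5147,-.185,.149])
def err(up):  # tcp height above mouth along n
    o=bot.get_obs(); Rm=R.from_quat(o['tool_rot'])
    Rt=R.from_matrix(np.c_[np.cross(x,-n),x,-n])
    e=(Rt*Rm.inv()).as_rotvec(degrees=True); dp=(G+up*n-o['eef_pos'])*100
    print('t',o['clock'],'pos',o['eef_pos'].round(4),'shift cm',dp.round(2),'rot',e.round(2),'gapframe',((o['eef_pos']-G)@np.c_[x,y,n]*1000).round(1),'F',((o['ft_force'])@np.c_[x,y,n]).round(1),'w',round(o['grip_width'],4),'j',o['joint_pos'].round(2))
E
python3 -c "
from tgt import *
print(x,y,n); err(.075); err(.11)"
```

```text
[ 0.84150374 -0.0238955   0.53972258] [2.79588154e-02 9.99608855e-01 6.64604693e-04] [-0.53952735  0.01453074  0.84184268]
t 6.5 pos [ 0.4628 -0.1417  0.2904] shift cm [ 1.15 -4.22 -7.83] rot [-2.92 -2.31 -2.63] gapframe [ 31.6  42.  147.7] F [-0.4 -0.9 -1.4] w 0.0193 j [-0.47 -0.16 -0.4   0.87  0.28  1.16]
t 6.5 pos [ 0.4628 -0.1417  0.2904] shift cm [-0.74 -4.17 -4.88] rot [-2.92 -2.31 -2.63] gapframe [ 31.6  42.  147.7] F [-0.4 -0.9 -1.4] w 0.0193 j [-0.47 -0.16 -0.4   0.87  0.28  1.16]
```

Emit:
move_arm(series=[[[-0.4,-2,-2,-1.5,-1.2,-1.3,0],[-0.3,-2,-2,-1.4,-1.1,-1.3,0],[0,0,-0.5,0,0,0,0],[0,0,0,0,0,0,0],[0,0,0,0,0,0,0]]])

```text
clock: 7.0
eef_pos: [0.4477, -0.1902, 0.2422]
tool_rot: [0.695, 0.662, 0.194, 0.203]
ft_force: [0.4, -0.2, -1.4]
grip_width: 0.0192
```

```bash
python3 -c "
from tgt import *
shot('wrist','w7'); err(.075);err(.11)"
```

```text
t 7.05 pos [ 0.448  -0.1902  0.2424] shift cm [ 2.62  0.63 -3.03] rot [ 0.09 -0.03  1.11] gapframe [ -5.6  -7.  114.6] F [ 0.4 -0.1 -0.7] w 0.0196 j [-0.57 -0.16 -0.55  0.67  0.27  1.12]
t 7.05 pos [ 0.448  -0.1902  0.2424] shift cm [ 0.74  0.68 -0.08] rot [ 0.09 -0.03  1.11] gapframe [ -5.6  -7.  114.6] F [ 0.4 -0.1 -0.7] w 0.0196 j [-0.57 -0.16 -0.55  0.67  0.27  1.12]
```

View pics/w7.png

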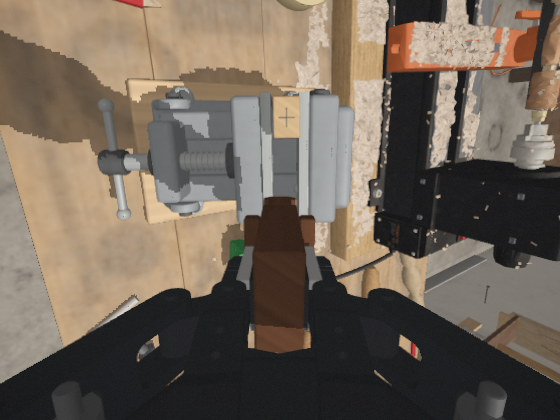

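```bash
cat > hand.py <<'E'
import sys
from h import *
i=bot.camera_info('wrist'); M=np.array(i['tool_from_camera'])
z=np.load(f'pics/{sys.argv[1]}.npz'); o=dict(eef_pos=z['pos'],tool_rot=z['rot'])
W=cloud('wrist',z['d'],o); P=((W-o['eef_pos'])@R.from_quat(o['tool_rot']).as_matrix())*1000
for v in range(196,350,8):
    r=[(u,)+tuple(P[v,u].round(1)) for u in range(236,322) if np.isfinite(P[v,u,0]) and 0<P[v,u,0]<30 and abs(P[v,u,1])<25 and -60<P[v,u,2]<70]
    if r: 
        a=np.array(r); print(v,a[0,0],a[-1,0],'x',np.median(a[:,1]).round(1),'y',a[:,2].min(),a[:,2].max(),'z',np.median(a[:,3]).round(1))
E
python3 hand.py w7
```

```text
204 263.0 295.0 x 20.9 y -10.0 9.9 z 35.5
212 261.0 297.0 x 21.0 y -9.7 9.9 z 17.9
220 243.0 314.0 x 20.8 y -17.9 17.5 z 4.6
228 244.0 314.0 x 21.1 y -17.5 17.7 z -8.3
236 243.0 314.0 x 21.2 y -18.4 17.7 z -19.0
244 244.0 314.0 x 21.2 y -17.9 17.9 z -28.0
252 243.0 314.0 x 21.0 y -16.5 16.0 z -35.2
260 236.0 321.0 x 18.1 y -19.8 19.4 z -35.9
268 236.0 321.0 x 14.8 y -18.8 18.3 z -35.8
276 236.0 321.0 x 11.6 y -17.7 17.2 z -35.9
284 236.0 321.0 x 8.6 y -15.5 15.2 z -36.6
292 236.0 321.0 x 5.4 y -14.7 14.5 z -36.8
300 236.0 321.0 x 2.0 y -14.1 13.8 z -36.9
308 236.0 321.0 x 10.8 y -13.6 13.1 z -55.5
316 245.0 312.0 x 0.9 y -11.7 11.3 z -45.4
```

Emit:
move_arm(series=[[[0.7,0.65,-0.2,0,0,1.1,0],[0.7,0,-1,0,0,0,0],[0.5,0,-0.8,0,0,0,0],[0,0,0,0,0,0,0],[0,0,0,0,0,0,0]]])

```text
clock: 7.55
eef_pos: [0.4732, -0.1795, 0.2256]
tool_rot: [0.683, 0.673, 0.198, 0.203]
ft_force: [-0.1, -0.1, -1.8]
grip_width: 0.0192
```

```bash
python3 -c "
from tgt import *
err(.085);shot('wrist','w8')
z=np.load('pics/w8.npz');p=z['p']; cv2.imwrite('pics/z8.png',cv2.resize(p[75:275,210:350,::-1],None,fx=3,fy=3,interpolation=cv2.INTER_CUBIC))"
```

```text
t 7.55 pos [ 0.4732 -0.1795  0.2256] shift cm [-0.44 -0.42 -0.51] rot [ 0.19  0.31 -0.72] gapframe [ 6.3  4.4 87. ] F [-1.1 -0.1 -1.4] w 0.0192 j [-0.52 -0.1  -0.55  0.6   0.26  1.14]
```

View pics/z8.png

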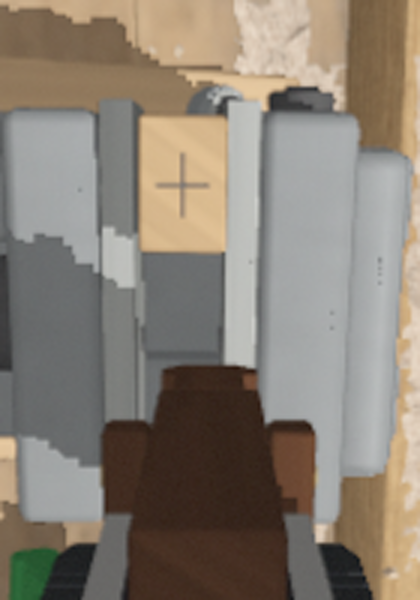

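Emit:
move_arm(series=[[[-0.3,-0.3,-0.3,0.2,0.2,-0.5,0],[0,0,0,0,0,0,0],[0,0,0,0,0,0,0],[0,0,0,0,0,0,0],[0,0,0,0,0,0,0]]])

```text
clock: 8.1
eef_pos: [0.4698, -0.1834, 0.2235]
tool_rot: [0.687, 0.669, 0.197, 0.202]
ft_force: [0.3, -0.1, -2.0]
grip_width: 0.0193
```

```bash
python3 -c "
from tgt import *
err(.085);shot('wrist','w9');err(.085)
z=np.load('pics/w9.npz');o=dict(eef_pos=z['pos'],tool_rot=z['rot'])
W=cloud('wrist',z['d'],o); P=((W-o['eef_pos'])@R.from_quat(o['tool_rot']).as_matrix())*1000
for v in (165,170,175,180,185): print(v,[(u,*P[v,u,1:].round(1).tolist()) for u in range(240,292) if np.isfinite(P[v,u,0]) and u%1==0 and (250<u<263 or 278<u<291)])
"
```

```text
t 8.1 pos [ 0.4698 -0.1834  0.2235] shift cm [-0.09 -0.04 -0.3 ] rot [ 0.01  0.17 -0.11] gapframe [ 2.4  0.4 87. ] F [-0.9 -0.1 -1.9] w 0.0193 j [-0.53 -0.1  -0.56  0.6   0.27  1.14]
t 8.15 pos [ 0.4698 -0.1833  0.2236] shift cm [-0.09 -0.04 -0.3 ] rot [ 0.01  0.17 -0.12] gapframe [ 2.4  0.5 87. ] F [-1.3  0.1 -1.1] w 0.0193 j [-0.53 -0.1  -0.56  0.6   0.27  1.14]
165 [(251, -20.5, 85.8), (252, -19.9, 86.7), (253, -19.2, 87.1), (254, -18.4, 86.6), (255, -17.6, 85.8), (256, -16.9, 86.3), (257, -16.1, 85.9), (258, -15.5, 87.6), (259, -14.7, 86.8), (260, -14.6, 96.5), (261, -14.7, 111.5), (262, -14.7, 126.0), (279, -0.1, 141.3), (280, 0.9, 142.2), (281, 1.8, 143.7), (282, 2.7, 141.7), (283, 3.6, 142.4), (284, 4.5, 141.7), (285, 5.4, 141.9), (286, 6.3, 142.2), (287, 7.2, 142.4), (288, 7.4, 114.7), (289, 7.4, 91.5), (290, 8.0, 85.2)]
170 [(251, -20.7, 87.0), (252, -20.0, 86.8), (253, -19.2, 86.1), (254, -18.4, 85.6), (255, -17.7, 85.7), (256, -17.0, 86.8), (257, -16.3, 87.0), (258, -15.4, 85.5), (259, -14.8, 87.3), (260, -14.5, 94.3), (261, -14.6, 108.0), (262, -14.7, 124.4), (279, -0.1, 
[... 936 characters left out ...]
(279, -0.0, 143.4), (280, 0.9, 142.5), (281, 1.8, 141.6), (282, 2.7, 142.9), (283, 3.6, 141.5), (284, 4.6, 142.0), (285, 5.5, 141.2), (286, 6.4, 142.1), (287, 7.3, 141.6), (288, 7.2, 106.9), (289, 7.4, 87.6), (290, 8.2, 87.5)]
185 [(251, -20.8, 85.4), (252, -20.1, 86.0), (253, -19.5, 87.2), (254, -18.8, 87.6), (255, -17.9, 85.8), (256, -17.2, 86.3), (257, -16.5, 87.1), (258, -15.6, 85.6), (259, -15.0, 86.5), (260, -14.6, 92.8), (261, -14.6, 105.0), (262, -13.9, 108.0), (279, -0.0, 141.1), (280, 0.9, 142.9), (281, 1.8, 142.2), (282, 2.8, 142.8), (283, 3.7, 142.1), (284, 4.6, 142.7), (285, 5.5, 141.3), (286, 6.5, 143.4), (287, 7.4, 143.0), (288, 7.2, 105.6), (289, 7.5, 87.5), (290, 8.2, 87.0)]
```

```bash
python3 -c "
from tgt import *
z=np.load('pics/w9.npz');o=dict(eef_pos=z['pos'],tool_rot=z['rot'])
W=cloud('wrist',z['d'],o); P=((W-o['eef_pos'])@R.from_quat(o['tool_rot']).as_matrix())*1000
print([(v,*P[v,272].round(1).tolist()) for v in range(108,170,2)])
print([(v,*P[v,295].round(1).tolist()) for v in range(230,262,3)])
"
```

```text
[(108, 76.2, -4.6, 71.1), (110, 74.9, -4.7, 72.0), (112, 73.6, -4.6, 70.3), (114, 72.5, -4.7, 72.6), (116, 71.2, -4.7, 71.8), (118, 69.9, -4.7, 71.3), (120, 68.7, -4.7, 72.6), (122, 67.4, -4.7, 71.1), (124, 66.1, -4.7, 70.9), (126, 64.9, -4.7, 70.5), (128, 63.6, -4.7, 72.0), (130, 62.3, -4.7, 70.1), (132, 61.0, -4.7, 71.0), (134, 59.7, -4.7, 71.6), (136, 58.4, -4.7, 71.5), (138, 57.1, -4.7, 71.3), (140, 55.8, -4.8, 71.8), (142, 54.5, -4.7, 70.5), (144, 53.2, -4.8, 70.6), (146, 52.0, -4.7, 69.9), (148, 50.5, -4.8, 71.3), (150, 49.1, -4.8, 72.5), (152, 47.9, -4.8, 71.4), (154, 39.7, -6.4, 143.1), (156, 37.9, -6.4, 142.9), (158, 36.2, -6.4, 141.8), (160, 34.4, -6.4, 142.2), (162, 32.6, -6.4, 142.0), (164, 30.6, -6.5, 143.4), (166, 29.1, -6.4, 141.2), (168, 27.2, -6.4, 141.7)]
[(230, 21.5, 7.0, -12.5), (233, 20.9, 6.9, -14.5), (236, 21.3, 6.7, -19.4), (239, 21.7, 6.4, -23.8), (242, 21.0, 6.4, -25.4), (245, 21.7, 6.1, -30.3), (248, 21.3, 6.0, -32.3), (251, 21.1, 5.9, -34.7), (254, 20.4, 5.9, -35.8), (257, 19.6, 5.8, -36.6), (260, 17.9, 5.9, -35.6)]
```

Emit:
move_arm(series=[[[-0.3,0,-0.2,0,0.1,-0.1,0],[0,0,0,0,0,0,0],[0.5,0,-0.8,0,0,0,0],[0,0,0,0,0,0,0],[0,0,0,0,0,0,0]]])

```text
clock: 8.65
eef_pos: [0.4719, -0.1834, 0.2126]
tool_rot: [0.688, 0.669, 0.197, 0.202]
ft_force: [-0.2, -0.0, -1.1]
grip_width: 0.0195
```

```bash
cat > gf.py <<'E'
import sys
from tgt import *
err(.06);nm=sys.argv[1];shot('wrist',nm)
z=np.load(f'pics/{nm}.npz');o=dict(eef_pos=z['pos'],tool_rot=z['rot'])
W=cloud('wrist',z['d'],o); P=((W-o['eef_pos'])@R.from_quat(o['tool_rot']).as_matrix())*1000
for v in range(150,200,8):
    a=P[v]; k=(a[:,2]>95-15)&(a[:,2]<135)&(abs(a[:,1])<25)
    jz=np.nanmedian(a[(abs(abs(a[:,1])-18)<2)&(a[:,2]>0),2])
    s=a[(a[:,2]>jz+5)&(a[:,2]<jz+45)&(abs(a[:,1])<20)]
    print(v,'x',np.nanmedian(s[:,0]).round(1),'jawz',jz.round(1),'L',np.median(s[s[:,1]<0,1]).round(1),'R',np.median(s[s[:,1]>0,1]).round(1))
E
python3 gf.py w10
```

```text
t 8.65 pos [ 0.4719 -0.1834  0.2126] shift cm [ 1.05 -0.07 -1.31] rot [0.02 0.06 0.01] gapframe [-1.7  0.4 76.7] F [-0.7 -0.  -0.8] w 0.0195 j [-0.53 -0.09 -0.57  0.57  0.26  1.14]
150 x 47.0 jawz 76.3 L -10.3 R nan
158 x 41.2 jawz 75.9 L -10.3 R 11.7
166 x 36.4 jawz 76.0 L -10.3 R 11.7
174 x 29.4 jawz 76.2 L -10.3 R 11.7
182 x 22.8 jawz 76.0 L -10.2 R 11.6
190 x 16.2 jawz 75.6 L -10.3 R 11.7
198 x 13.3 jawz 76.0 L nan R 11.8
  return _methods._mean(a, axis=axis, dtype=dtype,
  ret = ret.dtype.type(ret / rcount)
```

Emit:
move_arm(series=[[[0.06,0,0.04,0,0,0,0],[0.43,0,-0.67,0,0,0,0],[0.43,0,-0.67,0,0,0,0],[0,0,0,0,0,0,0],[0,0,0,0,0,0,0]]])

```text
clock: 9.2
eef_pos: [0.4819, -0.1832, 0.1981]
tool_rot: [0.688, 0.669, 0.196, 0.201]
ft_force: [-0.1, -0.1, -1.7]
grip_width: 0.0191
```

```bash
python3 gf.py w11 2>/dev/null
```

```text
t 9.2 pos [ 0.4819 -0.1832  0.1981] shift cm [ 0.05 -0.09  0.14] rot [-0.01  0.02 -0.01] gapframe [-1.2  0.9 59.1] F [-1.  -0.1 -1.4] w 0.0191 j [-0.51 -0.05 -0.59  0.52  0.25  1.15]
150 x 48.8 jawz 58.5 L -10.8 R nan
158 x 42.7 jawz 58.4 L -10.8 R nan
166 x 37.3 jawz 58.7 L -10.8 R 11.2
174 x 32.0 jawz 58.8 L -10.7 R 11.3
182 x 26.2 jawz 59.1 L -10.7 R 11.2
190 x 20.7 jawz 58.4 L -10.4 R 11.0
198 x 15.9 jawz 58.7 L nan R 11.3
```

View pics/w11.png

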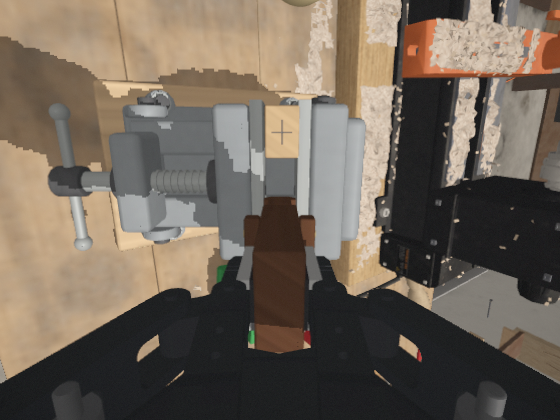

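Emit:
move_arm(series=[[[0.32,-0.01,-0.5,0,0,0,0],[0.32,-0.01,-0.5,0,0,0,0],[0.32,-0.01,-0.5,0,0,0,0],[0,0,0,0,0,0,0],[0,0,0,0,0,0,0]]])

```text
clock: 9.75
eef_pos: [0.4922, -0.1835, 0.1817]
tool_rot: [0.688, 0.669, 0.196, 0.201]
ft_force: [-0.3, -0.2, -1.5]
grip_width: 0.0189
```

```bash
python3 -c "
from tgt import *
err(.012)"
```

```text
t 9.75 pos [ 0.4922 -0.1835  0.1817] shift cm [ 1.6  -0.13 -2.26] rot [-0.01  0.02 -0.01] gapframe [-1.3  0.9 39.6] F [-1.1 -0.3 -1.1] w 0.0189 j [-0.5  -0.01 -0.6   0.47  0.25  1.17]
```

Emit:
move_arm(series=[[[0.34,-0.02,-0.48,0,0,0,0],[0.32,0,-0.5,0,0,0,0],[0,0,0,0,0,0,0],[0,0,0,0,0,0,0],[0,0,0,0,0,0,0]]])

```text
clock: 10.25
eef_pos: [0.4987, -0.184, 0.171]
tool_rot: [0.688, 0.669, 0.196, 0.201]
ft_force: [-1.9, 0.4, 0.8]
grip_width: 0.0196
```

```bash
python3 -c "
from tgt import *
err(.012)"
```

```text
t 10.25 pos [ 0.4987 -0.184   0.171 ] shift cm [ 0.96 -0.09 -1.19] rot [ 0.02 -0.05  0.04] gapframe [-1.7  0.6 27.2] F [-1.1  0.3  1.7] w 0.0196 j [-0.49  0.01 -0.6   0.44  0.24  1.17]
```

Emit:
move_arm(series=[[[0.34,0,-0.46,0,0,0,0],[0.32,0,-0.48,0,0,0,0],[0,0,0,0,0,0,0],[0,0,0,0,0,0,0],[0,0,0,0,0,0,0]]])

```text
clock: 10.75
eef_pos: [0.5059, -0.184, 0.1613]
tool_rot: [0.688, 0.669, 0.196, 0.202]
ft_force: [0.8, 0.2, -2.1]
grip_width: 0.0192
```

```bash
python3 -c "
from tgt import *
err(.012)"; python3 gf.py w12 2>/dev/null; python3 hand.py w12 | sed -n '1,8p'
```

```text
t 10.75 pos [ 0.5059 -0.184   0.1613] shift cm [ 0.24 -0.08 -0.22] rot [ 0.02 -0.01  0.05] gapframe [-0.8  0.8 15.2] F [-0.5  0.2 -2.2] w 0.0192 j [-0.48  0.04 -0.61  0.4   0.24  1.18]
t 10.75 pos [ 0.5059 -0.184   0.1613] shift cm [-2.35 -0.01  3.82] rot [ 0.02 -0.01  0.05] gapframe [-0.8  0.8 15.2] F [-0.5  0.2 -2.2] w 0.0192 j [-0.48  0.04 -0.61  0.4   0.24  1.18]
150 x 52.9 jawz 14.6 L -11.0 R nan
158 x 48.7 jawz 14.7 L -11.0 R nan
166 x 44.6 jawz 14.9 L -11.0 R nan
174 x 39.1 jawz 14.1 L -11.0 R 11.0
182 x 34.1 jawz 14.3 L -11.0 R 11.0
190 x 29.3 jawz 14.6 L -11.0 R 11.0
198 x 20.9 jawz 14.6 L -6.0 R 6.0
196 259.0 317.0 x 23.6 y -11.0 19.9 z 44.6
204 236.0 321.0 x 25.5 y -22.5 21.9 z 17.6
212 236.0 321.0 x 21.4 y -22.7 22.1 z 16.7
220 236.0 321.0 x 20.6 y -22.7 22.4 z 5.2
228 236.0 321.0 x 18.2 y -22.9 22.6 z -0.1
236 236.0 321.0 x 21.0 y -23.0 22.7 z -18.6
244 236.0 321.0 x 21.1 y -23.4 22.7 z -27.6
252 243.0 314.0 x 21.0 y -16.4 16.0 z -35.3
```

View pics/w12.png

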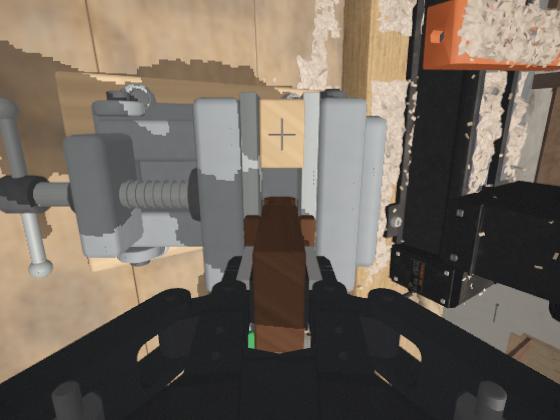

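Emit:
move_arm(series=[[[0.08,0,-0.13,0,0,0,0],[0.08,0,-0.13,0,0,0,0],[0.08,0,-0.13,0,0,0,0],[0,0,0,0,0,0,0],[0,0,0,0,0,0,0]]])

```text
clock: 11.3
eef_pos: [0.5063, -0.1843, 0.1616]
tool_rot: [0.689, 0.668, 0.196, 0.203]
ft_force: [0.1, -0.0, -3.1]
grip_width: 0.0193
```

```bash
python3 -c "
from tgt import *
err(.012)"
```

```text
t 11.3 pos [ 0.5063 -0.1843  0.1616] shift cm [ 0.2  -0.06 -0.25] rot [0.07 0.13 0.16] gapframe [-0.3  0.5 15.2] F [-1.6 -0.  -2.6] w 0.0193 j [-0.48  0.04 -0.61  0.4   0.24  1.18]
```

Emit:
move_arm(series=[[[0,0,0,0,0,0,0],[0.1,0,-0.16,0,0,0,0],[0.1,0,-0.16,0,0,0,0],[0.1,0,-0.16,0,0,0,0],[0.1,0,-0.16,0,0,0,0]]])

```text
clock: 11.8
eef_pos: [0.5071, -0.1845, 0.1609]
tool_rot: [0.689, 0.667, 0.197, 0.204]
ft_force: [-21.1, 2.7, 20.7]
grip_width: 0.0193
```

```bash
python3 -c "
from tgt import *
err(.012);shot('wrist','w13');shot('side','s13')
p=np.load('pics/s13.npz')['p'];cv2.imwrite('pics/zs13.png',cv2.resize(p[170:310,230:390,::-1],None,fx=4.5,fy=4.2,interpolation=2))"; python3 hand.py w13
```

```text
t 11.8 pos [ 0.5071 -0.1845  0.1609] shift cm [ 0.11 -0.03 -0.18] rot [0.09 0.24 0.33] gapframe [ 0.   0.3 14.1] F [-6.6  2.1 28.8] w 0.0193 j [-0.48  0.04 -0.61  0.39  0.24  1.19]
196 256.0 298.0 x 21.2 y -12.5 10.4 z 54.7
204 236.0 321.0 x 25.7 y -22.3 21.7 z 17.1
212 236.0 321.0 x 21.6 y -22.6 21.8 z 15.8
220 236.0 321.0 x 20.6 y -22.9 22.0 z 5.0
228 236.0 321.0 x 18.5 y -22.8 22.2 z -1.0
236 236.0 321.0 x 20.9 y -23.0 22.3 z -18.2
244 236.0 321.0 x 21.1 y -23.2 22.6 z -27.6
252 243.0 314.0 x 21.0 y -16.5 16.0 z -35.3
260 236.0 321.0 x 18.1 y -19.8 19.5 z -36.0
268 236.0 321.0 x 15.0 y -18.7 18.3 z -36.2
276 236.0 321.0 x 11.7 y -17.6 17.4 z -36.2
284 236.0 321.0 x 8.7 y -15.4 15.1 z -36.8
292 236.0 321.0 x 5.4 y -14.6 14.5 z -36.9
300 236.0 321.0 x 2.1 y -14.0 13.7 z -37.0
308 236.0 321.0 x 10.8 y -13.5 13.2 z -55.6
316 245.0 312.0 x 1.1 y -11.7 11.3 z -45.7
```

View pics/zs13.png

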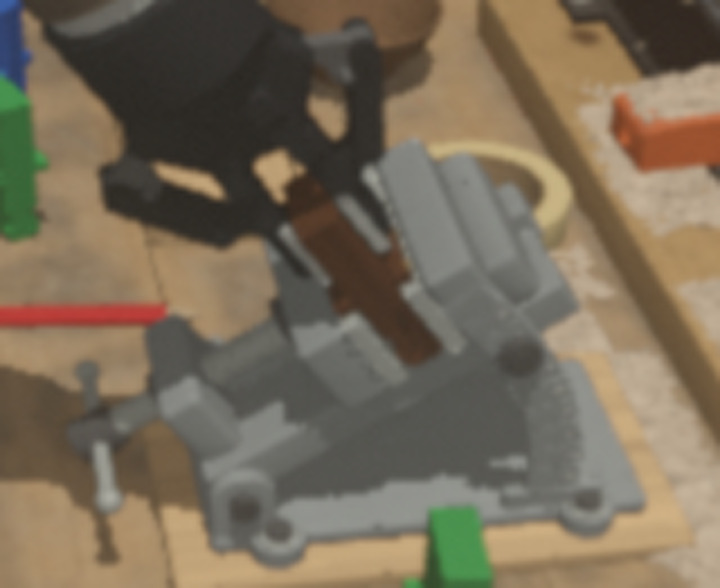

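Emit:
move_arm(series=[[[0,0,0,0,0,0,0],[0,0,0,0,0,0,0.35],[0,0,0,0,0,0,0.6],[0,0,0,0,0,0,0.6],[0,0,0,0,0,0,0.6]]])

```text
clock: 12.4
eef_pos: [0.509, -0.1852, 0.1627]
tool_rot: [0.689, 0.667, 0.198, 0.206]
ft_force: [0.3, -0.4, 0.5]
grip_width: 0.0514
```

```bash
python3 -c "
from tgt import *
err(.012)"
```

```text
t 12.4 pos [ 0.509  -0.1852  0.1627] shift cm [-0.08  0.04 -0.36] rot [0.2  0.5  0.31] gapframe [ 2.6 -0.4 14.6] F [ 0.6 -0.4  0.2] w 0.0514 j [-0.48  0.04 -0.61  0.39  0.24  1.19]
```

Released with no contact force. I'm backing off along the gap axis.

Emit:
move_arm(series=[[[-0.7,0,0.8,0,0,0,0.6],[-1.6,0,2.5,0,0,0,0.6],[-2.2,0,3.4,0,0,0,0.7],[-2.2,0,3.4,0,0,0,1],[0,0,0,0,0,0,1]]])

```text
clock: 12.9
eef_pos: [0.438, -0.1838, 0.2667]
tool_rot: [0.688, 0.667, 0.197, 0.204]
ft_force: [0.6, -0.3, 0.1]
grip_width: 0.085
```

```bash
python3 -c "
from tgt import *
err(.1);p,d,o=shot('wrist','w14');p,d2,_=shot('side','s14')
W=cloud('wrist',d,o);C=(W-G)@np.c_[x,y,n]*1000
m=(C[...,2]>40)&(C[...,2]<60)&(abs(C[...,0])<30)&(abs(C[...,1])<40);print('top',m.sum(),C[m].mean(0),cv2.minAreaRect(C[m][:,:2].astype(np.float32)))
j=(abs(C[...,2])<5)&(abs(abs(C[...,0])-35)<12)&(abs(C[...,1])<25);print('jaw',C[j].mean(0))
A=C[m];cc=np.linalg.lstsq(np.c_[A[:,:2],np.ones(len(A))],A[:,2],rcond=None)[0];print('top tilt',np.degrees(cc[:2]))
A=C[j];cc=np.linalg.lstsq(np.c_[A[:,:2],np.ones(len(A))],A[:,2],rcond=None)[0];print('jaw tilt',np.degrees(cc[:2]),cc)
p=np.load('pics/s14.npz')['p'];cv2.imwrite('pics/zs14.png',cv2.resize(p[150:310,210:390,::-1],None,fx=4,fy=3.7,interpolation=2))"
```

```text
t 12.9 pos [ 0.438  -0.1838  0.2667] shift cm [ 2.28  0.03 -3.35] rot [0.12 0.29 0.19] gapframe [ -1.   -0.9 140.5] F [ 0.6 -0.3 -0.3] w 0.085 j [-0.58 -0.2  -0.52  0.75  0.29  1.1 ]
top 1420 [-1.99088832  1.198743   50.53873666] ((-1.923426628112793, -0.18799209594726562), (19.908180236816406, 43.47700500488281), 0.5007023215293884)
jaw [-2.12490483  0.79779152 -0.34088308]
top tilt [ 0.09334896 -1.6729822 ]
jaw tilt [0.10566313 0.0443169 ] [ 0.00184417  0.00077348 -0.33758147]
```

View pics/zs14.png

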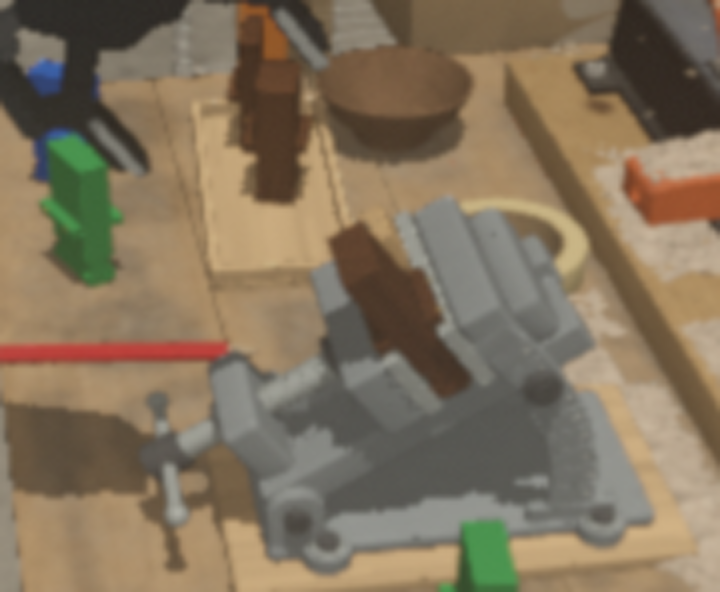

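View pics/w14.png

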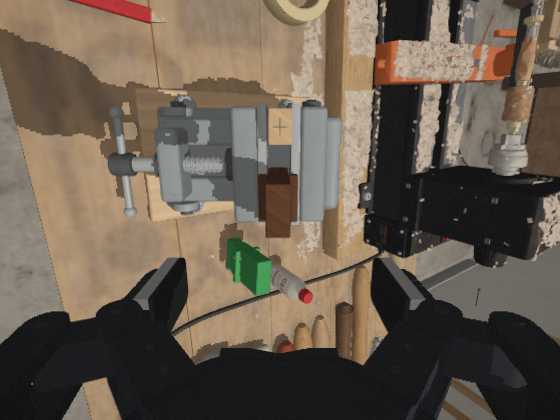

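```bash
cat > chk.py <<'E'
import sys
from tgt import *
nm=sys.argv[1];z=np.load(f'pics/{nm}.npz');o=dict(eef_pos=z['pos'],tool_rot=z['rot'])
W=cloud('wrist',z['d'],o);C=(W-G)@np.c_[x,y,n]*1000
cx=-2
def pl(m):
    A=C[m]
    for _ in range(3):
        cc=np.linalg.lstsq(np.c_[A[:,:2],np.ones(len(A))],A[:,2],rcond=None)[0]; r=np.c_[A[:,:2],np.ones(len(A))]@cc-A[:,2]; A=A[abs(r)<2.5*r.std()]
    return len(A),np.degrees(cc[:2]).round(2),cc[2].round(2),r.std().round(2)
X=C[...,0]-cx;Y=C[...,1];Z=C[...,2]
print('top',pl((Z>44)&(Z<58)&(abs(X)<9)&(abs(Y)<19)))
print('jawN',pl((abs(Z)<5)&(X<-22)&(X>-45)&(Y>-25)&(Y<70)),'jawF',pl((abs(Z)<5)&(X>22)&(X<45)&(Y>-25)&(Y<70)))
print('stripN',pl((abs(Z)<5)&(X<-13)&(X>-18)&(Y>27)&(Y<70)),'stripF',pl((abs(Z)<5)&(X>13)&(X<18)&(Y>27)&(Y<70)))
for s in (-1,1): print('batten',s,pl((Z>3)&(Z<14)&(s*X>11.5)&(s*X<17)&(abs(Y)<19)))
print('work',pl((Z>10)&(Z<22)&(abs(X)<8)&(Y>50)&(Y<76)))
E
python3 chk.py w14
```

```text
top (1074, array([ 0.15, -0.05]), np.float64(50.83), np.float64(0.62))
jawN (2117, array([ 1.99, -0.02]), np.float64(0.82), np.float64(0.71)) jawF (2323, array([-0.61, -0.04]), np.float64(0.06), np.float64(0.73))
stripN (274, array([-0.19, -0.18]), np.float64(0.82), np.float64(0.6)) stripF (292, array([-1.45, -0.45]), np.float64(1.46), np.float64(0.69))
batten -1 (228, array([-2.17,  0.51]), np.float64(8.15), np.float64(0.53))
batten 1 (235, array([ 3.43, -0.28]), np.float64(8.23), np.float64(0.65))
work (610, array([ 0.05, -0.28]), np.float64(16.05), np.float64(0.65))
```

```bash
python3 -c "
from workcell import bot
print(bot.job_done(), bot.get_obs()['clock'])"
```

```text
the job is handed in; nothing more can be done
the job is handed in; nothing more can be done
```

The middle packing (20.0 mm thick as measured; the other two came out near 14 and 26 mm) is pushed into the free end of the vise jaws, square to the tilted bed, and released. I handed the job in at about 13 s.

- **Seating:** After a final push of about 29 N, I let go and backed off along the gap. The depth image puts the packing's top 49.8 mm above the jaw tops (50 when seated), taking the work block's known 15 mm as the reference. Without that correction the packing's top reads 50.8 mm, because the camera heights were about 1 mm off.
- **Squareness:** The packing's top is within about 0.2° of the bed's tilt, and both shoulders read about 8 mm above the jaw tops.
- **Ball:** I had no direct reading of the ball. The force rose slightly as the packing passed it, then dropped to a slight inward pull near full depth, as expected when it springs into the groove.
- **Side view:** Both shoulders are on the jaws. The other two packings are still standing in the tray, and the gripper is clear with no contact force.

An early picture taken while the arm was still settling put the gap about 1 mm off sideways. I corrected that from still pictures before inserting.

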